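# Pack the slide rack and snap the tub shut

## Robot

A 6-joint arm with a two-finger parallel gripper is mounted at the origin on the work surface. World frame = base frame: x ahead of the robot, y to its left, z up, the work surface at z = 0. Lengths are in mm, angles in rad, forces in N, time in s.
With the tool pointing down it reaches from about 400 to 925 mm from the base axis. Payload 12.5 kg.
Tool frame: the origin (TCP) lies at the very end of the fingers, on their centre line; the grasp point (between the pads) lies 19 mm behind it; z points along the fingers, x is the direction in which the jaws open and shut, and the axes are right-handed (so a half turn about z gives the same grasp; the last joint's range is limited). The gripper opens to 95 mm and grips with 3 to 60 N. Pads are 20 mm wide; open, the fingers measure 119 mm over their backs; the gripper's body (75 mm by 180 mm) begins 59 mm behind the grasp point.
Start: joints at [1.233, 0.491, 1.559, -0, 1.092, -0.106], TCP at [143.563, 608.306, 214.661] pointing down, gripper open.
Joint ranges: [-3.1, 3.1], [-0.84, 2.19], [0.05, 2.79], [-1.13, 4.28], [0.06, 2.93], [-2.69, 2.69]. Speed limits (rad/s): [2.22, 2.22, 2.79, 3.14, 3.14, 3.14].

## Interface

Orientations are given as [roll, pitch, yaw] about the fixed x, y, z axes, in that order (R = Rz(yaw) Ry(pitch) Rx(roll)).
In Python, from cell import env gives the robot as it stands.
- The arm moves only by the tool arm_command, never from a script. Its argument "motion" is one flat list of numbers, 7 for each row, row after row: the opening, from -1 (shut) to 1 (fully open), then the shift along the tool's x, y, z in mm, then the turn, a rotation vector about the tool's x, y, z in degrees. In form: [fingers, dx, dy, dz, rx, ry, rz, fingers, dx, dy, dz, rx, ry, rz, ...]. A call has 1 to 20 rows; each row is the pose to reach, as a shift and turn from the pose commanded when the call began, along the tool's axes at that moment; what a row does not reach only later rows make up. A row lasts 1/10 s, in which the tool goes at most 50 mm and 8.59 degrees, less where a joint would pass 70% of its speed; a pose out of reach is approached as far as the arm can. A call with a gripper value outside its range is refused whole. The fingers move at their own pace and stop on an object; the grip force is fixed at half the most. Time passes only in rows, so rows that repeat a pose let the fingers close. It gives the time, the measured TCP pose, the force and the opening at its end, in the units of the state.
- env.state(): the state, without advancing time (a new reading comes with each control period).
- env.read_camera(name): name is "side" or "top" or "wrist"; returns (picture, depth): 480x640x3 uint8, red, green, blue; 480x640 float32, mm along the optical axis (not along the pixel's ray), 0 where there is no reading.
- env.calibration(name): a dict with "fx", "fy", "cx", "cy" (pixels), "cam_to_world" (4x4, takes a point from camera to world coordinates). Camera axes: x right, y down, z forward; pixel columns grow to the right and rows downward; lengths in mm; the calibration is good to about 2 mm. The wrist camera is an equidistant fisheye: a pixel r from the principal point sees the ray r / f radians off the axis. A picture is of the moment at which its call begins: read the wrist's pose just before it. calibration takes no time and is no camera call; for the wrist camera it gives the pose at the moment of the call.
- env.job_done(): hands the job in, once; it reports no verdict.
Trained networks look in the newest picture that a camera, given by its name, has taken for a name from the list of things; names that differ only in an ending like _2 or _b are one class to them, and where a whole thing is asked for, a point or a joint stands for the part that bears it (a point fixed in the world has none). Each returns a list of dicts, best first, with "confidence" (0 to 1); they miss things now and then, are a little off and sometimes report something else, mostly with a low value. They report only what shows in the picture. A call takes as long as a camera call. They do not tell look-alikes from the thing itself.
- env.recognise(camera, label): "location" ([column, row] in pixels, amid what is visible of it).
- env.silhouettes(camera, label): "region" (480x640 bool, what is visible of it) and "location" ([column, row] in pixels, amid what is visible of it).
- env.spot_point(camera, label): "location" ([column, row] in pixels: a listed point, or the origin of a listed thing).
The state is a dict: "t": time; "joints": joint angles; "qvel": joint speeds; "tau": joint torques, N m; "eef_pos": TCP position; "tcp_rot": TCP orientation; "ft_force": force on the tool from outside, world axes, zero at the start; "moment": the same for the moment, N m; "opening": opening from 0.0 (shut) to 1.0 (fully open).
Only numpy, scipy, OpenCV 4.12 (cv2) and the standard library are available. Lean on these libraries where they do the work, as an engineer would, in place of code of your own. Each camera call takes 0.05 s, during which the arm holds its last target.

## Task

Stand the slide rack upright on the floor of the tub, in the free bay beside the vial block, then put the tub's own lid on and press it down until it is fully home and level all round. Let go of everything, and leave the smaller lid, the bottle, the beaker and the tip box where they stand.

Things in the scene. Friction and masses are not known exactly. Their poses are not given: they have to be found in the camera images.
- tub_rim (a point): Open grey plastic tub fixed to the bench in a low steel frame. Point: centre of its mouth, level with the rim top, 75 mm above the bench; x along its long side, y along its short side, z up. Rim outside 144 x 114 mm (x, y), inside 131 x 101. Under the rim, at the middle of each outer side, a spring catch nose stands out 9 mm; the lid rests on the four noses until pressed past them.
- tub_bay (a point): Middle of the free bay inside the tub, on the bare floor, 4 mm above the bench and 71 mm below the rim top; axes as the tub's. The bay is 131 mm long (x) and 64 mm wide (y). Beside it, over the rest of the inside (+y), is a fixed low white block of capped vials, its top 32 mm above the bench.
- lid_mid (a point): The tub's own loose lid, grey plastic, 166 x 136 mm over the flared skirt (x long, y short, z up), 0.15 kg, flat on the bench right way up; fits either way round. Point: its centre, 30 mm above the skirt's lower edge. Skirt 24 mm deep, clears the rim by 1.5 mm all round, flare leads it on. Lying loosely on the catches this point is about 17 mm above the rim top; fully home, 6 mm.
- lid_handle (a point): Middle of the lid's solid bar handle, 14 mm above the point of the lid: 76 mm long along x, 16 mm wide along y, 32 mm tall, standing on the lid's flat top (4 mm thick, upper face 28 mm above the skirt's lower edge; handle top 60 mm). Pressing the lid home takes about 8 to 20 N in the middle; pressed off-centre it goes down on one side only, until the high side is pressed too.
- small_lid_mid (a point): Lid of another, smaller container, same material and handle, 116 x 88 mm, 60 mm high: does not fit this tub, not needed. Point: its centre, 30 mm above its lower edge. Flat on the bench.
- rack_mid (a point): Stainless slide rack with glass slides, standing on the bench, 0.2 kg: 94 mm long (x), 36 mm wide (y), body 44 mm high; in the middle of its top an upright flat grip fin 60 mm long along x, 10 mm thick along y, 44 to 68 mm above its underside. Point: its centre, 34 mm above its underside, z up. Either way round is right.
- bottle_mid (a point): Bystander: white plastic bottle with cap, 64 mm diameter, 170 mm tall, standing; this point is 85 mm up on its axis.
- beaker_mid (a point): Bystander: open white plastic beaker, 82 mm across the mouth, 92 mm tall, standing; this point is 46 mm up on its axis.
- tip_box_mid (a point): Bystander: white box of pipette tips, 85 x 120 x 52 mm (x, y, z); this point is at its centre.
Things that resemble listed ones, but are neither listed nor needed, are in the scene too. What is shaped like the part that bears lid_mid but blue or pink is not meant.

How it is judged (in metres and radians):
On the way, in this order (a step that is already met when the one before it is completed fails the run):
1. the slide rack stands upright on the tub's floor in the free bay (x of rack_mid in the frame of tub_rim between -0.03 and 0.03 m and y of rack_mid in the frame of tub_rim between -0.045 and 0.005 m and z of rack_mid in the frame of tub_rim below -0.034 m and angle between rack_mid's own z axis and vertical below 0.1 rad), for 0.3 s.
2. the tub's lid is home and level on the rim (x of lid_mid in the frame of tub_rim between -0.005 and 0.005 m and y of lid_mid in the frame of tub_rim between -0.005 and 0.005 m and z of lid_mid in the frame of tub_rim between 0.002 and 0.0085 m and angle between lid_mid's own z axis and vertical below 0.025 rad and angle between the x axis of lid_mid and the x axis of tub_rim, either way round below 0.06 rad), for 0.3 s.
At the end, for the whole second after the job is handed in: Rack upright (0.1 rad) on the bare tub floor (within 3 mm), its centre within 30 mm of the tub's middle in x and at y -45 to +5 mm in the tub's frame; lid centred within 5 mm, its top within 2.5 mm of the rim, level within 0.025 rad, turned less than 0.06 rad from the tub (all of step 1 and all of step 2); the robot touches nothing.
It fails at once if the bottle is pushed more than 30 mm from where it stood, or tipped (distance of bottle_mid from where it was at the start of the episode above 0.03 m or angle between bottle_mid's own z axis and vertical above 0.3 rad).
It fails at once if the beaker is pushed more than 30 mm from where it stood, or tipped (distance of beaker_mid from where it was at the start of the episode above 0.03 m or angle between beaker_mid's own z axis and vertical above 0.3 rad).
It fails at once if the tip box is pushed more than 30 mm from where it stood, or tipped (distance of tip_box_mid from where it was at the start of the episode above 0.03 m or angle between tip_box_mid's own z axis and vertical above 0.3 rad).
It fails at once if the small lid is pushed more than 30 mm from where it stood, or tipped (distance of small_lid_mid from where it was at the start of the episode above 0.03 m or angle between small_lid_mid's own z axis and vertical above 0.3 rad).
It fails at once if the slide rack is tipped far over (angle between rack_mid's own z axis and vertical above 0.8 rad).
It also fails if it takes over 72 s, if anything falls off the work surface, if the arm or the gripper's body presses on something with over 40 N, if the wrist force passes 120 N, or if a joint passes its speed limit or range.

## Working session

There is one attempt and no reset: what is moved stays moved. The work goes in short steps, Python scripts to look and compute and a tool call to move; the robot and the scene stay as the last step left them, time stands still between calls to the robot, and variables do not carry over. Pictures are saved under pics/ and viewed, and the job is handed in when it is done.

Besides the shell and the picture viewer there is one more tool, called after "Call:" in YAML: its name, and indented under it one key for each argument. arm_command: Moves the arm, as the interface text tells. Its arguments: {"type":"object","properties":{"motion":{"type":"array","items":{"type":"number"}}},"required":["motion"]}

```bash
mkdir -p pics
cat > h.py <<'E'
import numpy as np, cv2
from cell import env
def save(n,p): cv2.imwrite('pics/'+n+'.png',cv2.cvtColor(p,cv2.COLOR_RGB2BGR))
def cloud(name,depth):
    c=env.calibration(name); v,u=np.mgrid[0:480,0:640]
    z=depth.astype(float)
    P=np.stack([(u-c['cx'])/c['fx']*z,(v-c['cy'])/c['fy']*z,z,np.ones_like(z)],-1)
    W=P@np.array(c['cam_to_world']).T
    W=W[...,:3]; W[depth<=0]=np.nan
    return W
E
python3 - <<'E'
from h import *
print(env.state())
for n in ['side','top']:
    p,d=env.read_camera(n); save(n+'0',p); np.save(n+'0.npy',d)
    print(n,env.calibration(n))
    for l in ['lid_mid','rack_mid','tub_rim','tub_bay','lid_handle','small_lid_mid']:
        print(l,[(np.round(r['location']),round(r['confidence'],2)) for r in env.spot_point(n,l)][:4])
E
```

```text
{'t': 0.0, 'joints': array([ 1.23341297e+00,  4.91594160e-01,  1.55943489e+00, -1.30555314e-05,
        1.09168338e+00, -1.05611066e-01]), 'qvel': array([-0.00019401,  0.00051468, -0.00166596, -0.00169114,  0.0013347 ,
        0.0007171 ]), 'tau': array([ 1.89637984e-03, -6.12669969e+01, -2.58182931e+01,  6.93268608e-02,
        4.83050756e-02, -1.10080869e-04]), 'eef_pos': array([143.47469527, 608.07072473, 214.04526006]), 'tcp_rot': array([-3.14148613e+00,  1.11475755e-03,  1.33903012e+00]), 'ft_force': array([ 1.01507254, -0.08096765,  0.14511142]), 'moment': array([ 0.01070694,  0.00273279, -0.00625944]), 'opening': 0.9990094328095815}
side {'fx': 604.1464011873144, 'fy': 604.1464011873144, 'cx': 327.90732197196496, 'cy': 237.7365404024834, 'cam_to_world': array([[ 6.97536123e-01, -4.28404942e-01,  5.74380156e-01,
        -2.71373963e+02],
       [-7.16349316e-01, -3.97968534e-01,  5.73118403e-01,
        -7.46622399e+02],
       [-1.69415275e-02, -8.11227620e-01, -5.84485015e-01,
         9.58496969e+02],
       [ 0.00000000e+00,  0.00000000e+00,  0.00000000e+00,
         1.0000
[... 625 characters left out ...]
8e-02,
         4.90548729e+02],
       [-9.99724711e-01, -1.63021266e-02, -1.68743234e-02,
         9.30909783e+01],
       [ 1.77722386e-02, -5.66027616e-02, -9.98238586e-01,
         1.38487083e+03],
       [ 0.00000000e+00,  0.00000000e+00,  0.00000000e+00,
         1.00000000e+00]])}
lid_mid [(array([227., 203.]), 0.96), (array([150., 222.]), 0.84), (array([306., 230.]), 0.77), (array([414., 321.]), 0.73)]
rack_mid [(array([464., 297.]), 0.78)]
tub_rim [(array([228., 304.]), 0.56)]
tub_bay [(array([235., 297.]), 0.58)]
lid_handle [(array([410., 326.]), 0.95), (array([147., 223.]), 0.8), (array([224., 204.]), 0.79), (array([305., 232.]), 0.62)]
small_lid_mid [(array([401., 224.]), 0.55)]
```

View pics/top0.png

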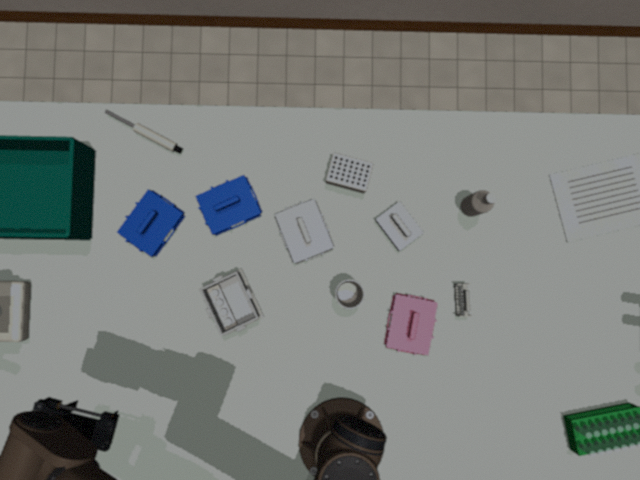

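View pics/side0.png

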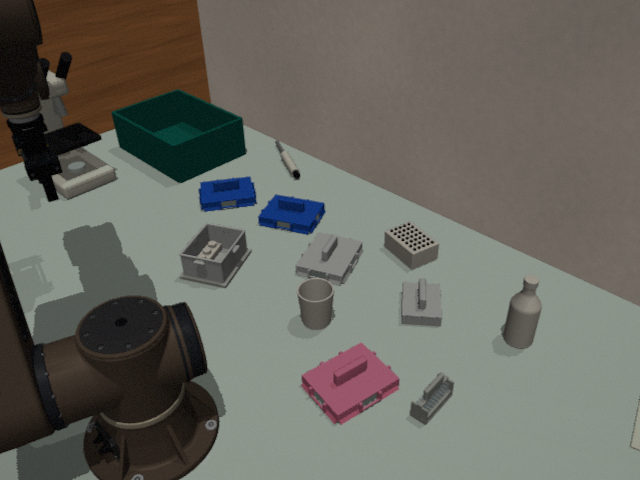

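The top view shows the tub at about (231,300), vials on its left side, the grey lid at (304,231), the small grey lid at (400,226) and the rack at (461,299). The two blue lids and the pink one are decoys. Next I'll measure poses from depth.

Run:
```python
from h import *
d=np.load('top0.npy'); W=cloud('top',d)
ds=np.load('side0.npy'); S=cloud('side',ds)
Z=W[...,2]; bench=Z[(np.hypot(W[...,0]-600,W[...,1])<300)]
print('bench',np.nanmedian(bench))
def rect(name,box,lo,hi,C=W):
    x0,x1,y0,y1=box
    m=np.zeros(C.shape[:2],bool); m[y0:y1,x0:x1]=True
    m&=(C[...,2]>lo)&(C[...,2]<hi)
    P=C[m]; r=cv2.minAreaRect(P[:,:2].astype(np.float32))
    print(name,lo,hi,len(P),np.round(r[0],1),np.round(r[1],1),round(r[2],1),'zmax',np.round(np.percentile(P[:,2],[5,50,95]),1),'mean',np.round(P.mean(0),1)); return P
rect('lid',(270,340,195,268),10,80); rect('lidtop',(270,340,195,268),20,36);rect('lidh',(270,340,195,268),45,80)
rect('tub',(195,270,258,340),60,90)
rect('tubvials',(195,270,258,340),15,45);rect('tubfloor',(195,270,258,340),-5,12)
rect('rack',(445,480,275,325),8,90);rect('rackfin',(445,480,275,325),55,90)
rect('small',(370,430,198,255),10,80);rect('smallh',(370,430,198,255),45,80)
rect('beaker',(330,370,275,312),15,120)
for n,box,C in [('lidS',(290,370,228,285),S)]:
    rect(n,box,15,36,C);rect(n,box,45,80,C)
rect('tubS',(175,252,220,290),60,90,S)
rect('rackS',(405,460,370,425),10,90,S);rect('rackfinS',(405,460,370,425),55,90,S)
p=cv2.imread('pics/top0.png'); 
cv2.imwrite('pics/a.png',np.hstack([cv2.resize(p[255:345,190:280],(390,390),interpolation=3),cv2.resize(p[270:330,430:490],(390,390),interpolation=3)]))
```

```text
bench 2.079775129904874
lid 10 80 2342 [596.4 130.5] [165.2 163. ] 22.7 zmax [23.6 29.2 58. ] mean [600.8 117.7  30.6]
lidtop 20 36 2117 [601.9 117.6] [165.1 135.2] 22.8 zmax [24.5 29.  33.4] mean [601.5 117.4  28.9]
lidh 45 80 151 [601.3 117.3] [75.2 15.9] 22.7 zmax [55.2 60.4 65.3] mean [601.3 117.4  60.6]
tub 60 90 622 [394.  320.7] [161.5 131.9] 34.9 zmax [64.3 73.7 79.1] mean [392.3 323.3  72.9]
tubvials 15 45 763 [398.  320.8] [146.5 107.6] 26.3 zmax [18.1 25.9 39.3] mean [382.6 343.4  27.5]
tubfloor -5 12 4522 [401.8 324.7] [235.9 218.2] 0.9 zmax [-2.9  2.2  8.6] mean [408.1 317.9   2.4]
rack 8 90 472 [ 416.8 -341.8] [ 84.8 111.3] 78.5 zmax [11.7 33.1 69.2] mean [ 410.5 -339.    35.3]
rackfin 55 90 98 [ 409.9 -343.9] [58.8 12.4] 3.3 zmax [59.3 67.3 72.3] mean [ 410.7 -342.4   66.6]
small 10 80 1249 [ 612.  -165.7] [137.7  90.1] 37.7 zmax [23.9 29.5 61.3] mean [ 619.3 -156.9   33. ]
smallh 45 80 168 [ 620.3 -158.9] [76.  17.8] 37.1 zmax [53.4 59.9 65. ] mean [ 619.7 -157.7   59.6]
beaker 15 120 369 [424.6 -10.9] [79.1 79.4] 45.4 zmax [20.9 76.5 95.2] mean [420.6 -18.4  68.6]
lidS 15 36 1797 [592.6 146.2] [183.1 191.3] 22.8 zmax [19.8 28.  31.8] mean [589.4 110.6  27.5]
lidS 45 80 186 [534.4  74.7] [222.8  28.8] 34.2 zmax [47.1 58.5 77.5] mean [579.8 104.5  58.6]
tubS 60 90 870 [385.9 318.3] [158.8 130.6] 24.7 zmax [61.1 69.9 77.2] mean [386.3 319.4  69.6]
rackS 10 90 1053 [ 406.5 -342.8] [99.6 38.1] 3.4 zmax [13.6 35.9 68. ] mean [ 398.4 -349.3   37. ]
rackfinS 55 90 195 [ 406.4 -343.9] [61.  11.7] 3.3 zmax [56.6 66.2 70.2] mean [ 403.6 -345.4   65. ]
```

View pics/a.png

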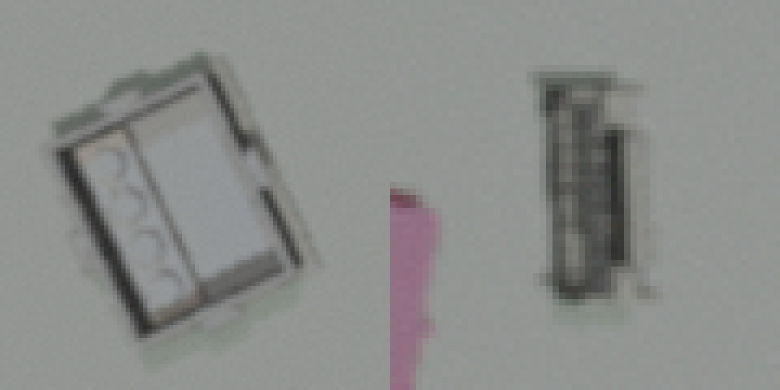

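```bash
cat >> h.py <<'E'
from scipy.spatial.transform import Rotation as Ro
def Rd(yaw): return Ro.from_euler('xyz',[np.pi,0,np.radians(yaw)]).as_matrix()
def plan(p0,yaw0,targets):
    for (p,yaw) in targets:
        dp=Rd(yaw0).T@(np.array(p,float)-np.array(p0,float)); 
        print('shift',np.round(dp,1),'rz',round(-((yaw-yaw0+180)%360-180),2))
def wcloud(depth):
    c=env.calibration('wrist'); v,u=np.mgrid[0:480,0:640]
    a=(u-c['cx'])/c['fx']; b=(v-c['cy'])/c['fy']; th=np.hypot(a,b)+1e-9
    z=depth.astype(float); s=np.tan(np.minimum(th,1.5))/th
    P=np.stack([a*s*z,b*s*z,z,np.ones_like(z)],-1)
    W=(P@np.array(c['cam_to_world']).T)[...,:3]; W[depth<=0]=np.nan
    return W
E
python3 - <<'E'
from h import *
c=env.calibration('wrist'); s=env.state(); print(c,s['t'])
R=Ro.from_euler('xyz',s['tcp_rot']).as_matrix(); M=np.array(c['cam_to_world'])
print(np.round(R.T@(M[:3,3]-s['eef_pos']),1)); print(np.round(R.T@M[:3,:3],3))
yaw0=np.degrees(1.339)
print('start'); plan([143.5,608.3,214.7],yaw0,[([250,480,260],90),([390,320,270],115)])
E
```

```text
{'fx': 371.64829954431775, 'fy': 371.64829954431775, 'cx': 319.85080418096317, 'cy': 231.18040390276428, 'cam_to_world': array([[ 2.29499921e-01,  9.29891239e-01,  2.87457944e-01,
         6.15652350e+01],
       [ 9.73308671e-01, -2.19301061e-01, -6.76555614e-02,
         6.27702529e+02],
       [ 1.27518092e-04,  2.95312255e-01, -9.55400783e-01,
         3.84730135e+02],
       [ 0.00000000e+00,  0.00000000e+00,  0.00000000e+00,
         1.00000000e+00]])} 0.7
[ 1.00e-01 -8.42e+01 -1.70e+02]
[[ 1.     0.     0.   ]
 [-0.     0.955  0.295]
 [ 0.    -0.295  0.955]]
start
shift [-100.4  133.1  -45.3] rz -13.28
shift [-224.   306.1  -55.3] rz -38.28
```

Call:
arm_command:
  motion: [1, -100, 133, -45, 0, 0, -13, 1, -100, 133, -45, 0, 0, -13, 1, -100, 133, -45, 0, 0, -13, 1, -100, 133, -45, 0, 0, -13, 1, -224, 306, -55, 0, 0, -38, 1, -224, 306, -55, 0, 0, -38, 1, -224, 306, -55, 0, 0, -38, 1, -224, 306, -55, 0, 0, -38, 1, -224, 306, -55, 0, 0, -38, 1, -224, 306, -55, 0, 0, -38, 1, -224, 306, -55, 0, 0, -38, 1, -224, 306, -55, 0, 0, -38]

```text
t: 1.9
eef_pos: [389.4, 320.5, 269.6]
tcp_rot: [-3.142, -0.0, 2.003]
ft_force: [0.0, 0.6, -0.2]
opening: 1.0
```

Run:
```python
from h import *
p,d=env.read_camera('wrist'); save('w1',p); np.save('w1.npy',d); np.save('w1c.npy',wcloud(d))
print(env.spot_point('wrist','tub_rim')[:2],env.spot_point('wrist','tub_bay')[:2])
```

```text
[{'location': [315.2, 206.1], 'confidence': 0.88}] [{'location': [302.3, 191.6], 'confidence': 0.66}]
```

View pics/w1.png

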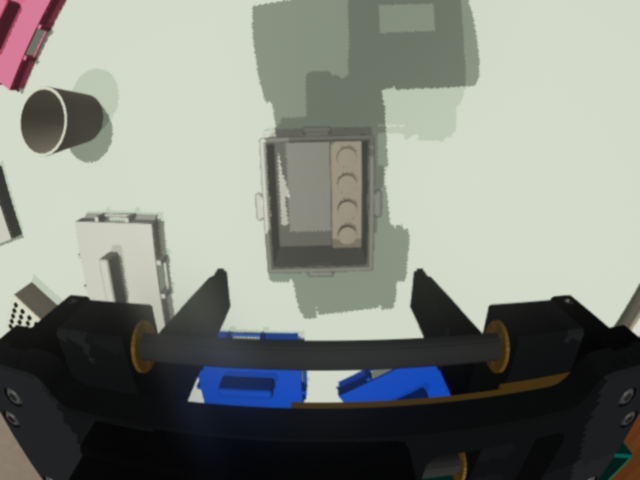

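Run:
```python
from h import *
C=np.load('w1c.npy'); m=np.zeros((480,640),bool); m[120:285,250:390]=True
for lo,hi in [(55,66),(66,85),(70,85)]:
    q=m&(C[...,2]>lo)&(C[...,2]<hi); P=C[q]; r=cv2.minAreaRect(P[:,:2].astype(np.float32)); print(lo,len(P),r,np.percentile(P[:,2],[10,50,90]))
q=m&(C[...,2]>66)&(C[...,2]<85)
P=C[q][:,:2]
# model fit: rim ring outer 144x114 inner 131x101 ; render top-plane points, align by maximizing pts within ring
from scipy.optimize import minimize
def cost(v):
    a=v[2]; R=np.array([[np.cos(a),np.sin(a)],[-np.sin(a),np.cos(a)]]); L=(P-v[:2])@R.T
    sx=np.abs(L[:,0]);sy=np.abs(L[:,1])
    ox=sx/1-68.75; oy=sy-54.0  # mid ring
    dd=np.abs(np.maximum(ox,oy)); return np.minimum(np.maximum(dd-2,0),12).sum()/len(P)
best=min((minimize(cost,[390+dx,321+dy,np.radians(a)],method='Nelder-Mead') for dx in(-4,4) for dy in (-4,4) for a in (23,26,29)),key=lambda o:o.fun)
print(best.x[:2],np.degrees(best.x[2]),best.fun)
# bench residual near tub
mb=np.isfinite(C[...,2])&(np.abs(C[...,2])<15); print('bench',np.median(C[mb][:,2]))
img=np.zeros((480,640),np.uint8); img[q]=255
p=cv2.imread('pics/w1.png'); p[q]=(0,0,255); cv2.imwrite('pics/w1m.png',cv2.resize(p[110:290,240:400],None,fx=3,fy=3))
# spot: project rim centre pixel to plane z=75
c=env.calibration('wrist'); M=np.array(c['cam_to_world'])
def ray(u,v,z):
    a=(u-c['cx'])/c['fx'];b=(v-c['cy'])/c['fy'];t=np.hypot(a,b);k=np.sin(t)/t
    dv=M[:3,:3]@np.array([a*k,b*k,np.cos(t)]);return M[:3,3]+dv*(z-M[2,3])/dv[2]
print(ray(315.2,206.1,75),ray(302.3,191.6,4))
T=cloud('top',np.load('top0.npy'))
```

```text
55 776 ((392.612060546875, 319.3573913574219), (161.95980834960938, 130.1759796142578), 13.8226900100708) [56.32984055 61.73660962 65.38599885]
66 3949 ((392.2242736816406, 320.2473449707031), (160.7765350341797, 130.53060913085938), 24.750722885131836) [67.24025019 73.68971678 75.30718385]
70 2984 ((390.4577331542969, 319.7000427246094), (149.75640869140625, 114.40328979492188), 26.32571029663086) [72.08756274 74.19289647 75.46762598]
[391.76991251 320.47983332] 26.349719308498234 1.1771904391684775
bench 0.04368057304012041
[393.04316363 317.68770339  75.        ] [398.9199149  302.52684529   4.        ]
```

View pics/w1m.png

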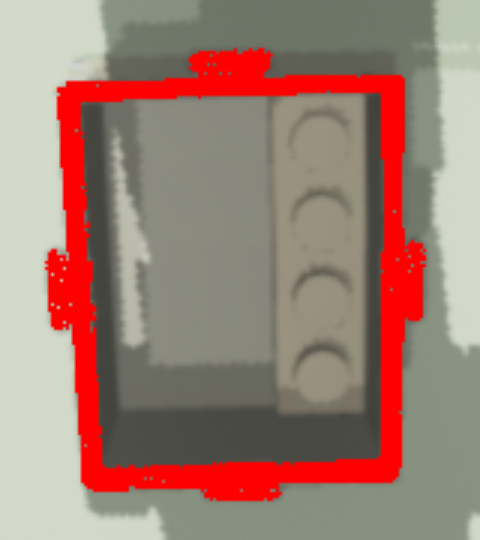

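Run:
```python
from h import *
from scipy.optimize import minimize
C=np.load('w1c.npy'); m=np.zeros((480,640),bool); m[120:285,250:390]=True
for lo in (71,72,73):
    q=m&(C[...,2]>lo)&(C[...,2]<80); P=C[q][:,:2]
    def cost(v):
        a=v[2]; R=np.array([[np.cos(a),np.sin(a)],[-np.sin(a),np.cos(a)]]); L=np.abs((P-v[:2])@R.T)
        dd=np.abs(np.maximum(L[:,0]-68.75,L[:,1]-53.75)); return np.minimum(dd**2,60).mean()
    b=minimize(cost,[391,320,np.radians(26)],method='Nelder-Mead'); 
    r=cv2.minAreaRect(P.astype(np.float32)); print(lo,len(P),b.x[:2],np.degrees(b.x[2]),b.fun,r)
# rack waypoints from cmd pose
s=env.state(); print(s['eef_pos'],np.degrees(s['tcp_rot']))
plan([389.4,320.5,270.3],114.75,[([530,150,270],110),([550,-100,270],100),([408,-344,250],93.3)])
```

```text
71 2887 [392.15698721 320.66679044] 26.38268962957813 3.4260787081818593 ((392.68084716796875, 320.8000183105469), (144.7956085205078, 114.40328979492188), 26.325708389282227)
72 2711 [392.18705624 320.67042291] 26.376192867585726 3.133623474323387 ((392.75640869140625, 320.9515686035156), (144.74757385253906, 114.28230285644531), 26.189380645751953)
73 2395 [392.26726301 320.69552265] 26.392622071096696 2.6405785463966924 ((392.5125427246094, 320.87298583984375), (144.14761352539062, 114.05310821533203), 26.206485748291016)
[389.29624681 320.69678817 269.60689431] [-1.79998442e+02 -6.34730338e-03  1.14802144e+02]
shift [-213.7   56.3    0.3] rz 4.75
shift [-4.491e+02 -3.020e+01  3.000e-01] rz 14.75
shift [-611.2 -261.3   20.3] rz 21.45
```

Call:
arm_command:
  motion: [1, -214, 56, 0, 0, 0, 5, 1, -214, 56, 0, 0, 0, 5, 1, -214, 56, 0, 0, 0, 5, 1, -214, 56, 0, 0, 0, 5, 1, -214, 56, 0, 0, 0, 5, 1, -449, -30, 0, 0, 0, 15, 1, -449, -30, 0, 0, 0, 15, 1, -449, -30, 0, 0, 0, 15, 1, -449, -30, 0, 0, 0, 15, 1, -449, -30, 0, 0, 0, 15, 1, -611, -261, 20, 0, 0, 21.5, 1, -611, -261, 20, 0, 0, 21.5, 1, -611, -261, 20, 0, 0, 21.5, 1, -611, -261, 20, 0, 0, 21.5, 1, -611, -261, 20, 0, 0, 21.5, 1, -611, -261, 20, 0, 0, 21.5, 1, -611, -261, 20, 0, 0, 21.5, 1, -611, -261, 20, 0, 0, 21.5, 1, -611, -261, 20, 0, 0, 21.5]

```text
t: 3.95
eef_pos: [409.0, -343.1, 249.6]
tcp_rot: [3.141, -0.0, 1.628]
ft_force: [0.4, -0.1, 0.2]
opening: 0.997
```

Run:
```python
from h import *
p,d=env.read_camera('wrist'); save('w2',p); C=wcloud(d); np.save('w2c.npy',C)
s=env.state(); print(s['t'],s['eef_pos'],np.degrees(s['tcp_rot']))
print(env.spot_point('wrist','rack_mid')[:2])
m=(np.hypot(C[...,0]-408,C[...,1]+344)<80)
for lo,hi in [(8,48),(54,80)]:
    P=C[m&(C[...,2]>lo)&(C[...,2]<hi)]
    r=cv2.minAreaRect(P[:,:2].astype(np.float32)); print(lo,len(P),r,np.percentile(P[:,2],[5,50,95]))
P=C[m&(C[...,2]>64)&(C[...,2]<80)][:,:2]; print(P.mean(0), cv2.fitLine(P.astype(np.float32),cv2.DIST_HUBER,0,.01,.01).ravel())
```

```text
4.0 [ 409.09568705 -343.01181455  249.70834354] [ 1.79991136e+02 -6.08297992e-03  9.33203814e+01]
[{'location': [319.9, 199.6], 'confidence': 0.79}]
8 2332 ((407.451416015625, -313.2483215332031), (94.2474136352539, 98.08731842041016), 3.220473289489746) [14.89529288 25.18408435 43.96002447]
54 597 ((408.79351806640625, -344.1827697753906), (59.319026947021484, 9.003456115722656), 3.3879945278167725) [64.72909866 67.56911479 69.14318211]
[ 408.29020185 -344.11744334] [ 9.9859625e-01  5.2967370e-02  4.0809833e+02 -3.4385654e+02]
```

View pics/w2.png

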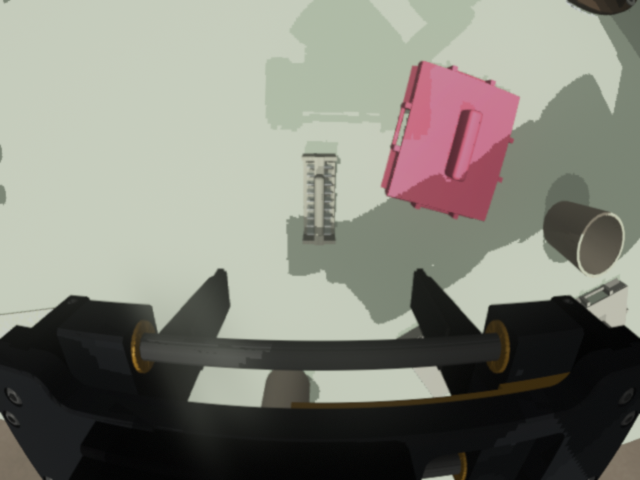

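Call:
arm_command:
  motion: [0, -1, 0, 40, 0, 0, 0, 0, -1, 0, 90, 0, 0, 0, 0, -1, 0, 140, 0, 0, 0, 0, -1, 0, 170, 0, 0, 0, 0, -1, 0, 190, 0, 0, 0, 0, -1, 0, 203, 0, 0, 0, 0, -1, 0, 203, 0, 0, 0, 0, -1, 0, 203, 0, 0, 0, -1, -1, 0, 203, 0, 0, 0, -1, -1, 0, 203, 0, 0, 0, -1, -1, 0, 203, 0, 0, 0, -1, -1, 0, 203, 0, 0, 0, -1, -1, 0, 203, 0, 0, 0, -1, -1, 0, 203, 0, 0, 0, -1, -1, 0, 203, 0, 0, 0, -1, -1, 0, 203, 0, 0, 0]

```text
t: 5.65
eef_pos: [408.3, -345.1, 46.6]
tcp_rot: [-3.141, -0.0, 1.627]
ft_force: [-0.7, 0.8, 1.3]
opening: 0.103
```

Run:
```python
from h import *
plan([408.9,-344.2,46.6],93.3,[([408.9,-344.2,246],93.3),([540,-120,250],100),([530,130,250],110),([400.6,304.2,250],116.3)])
```

```text
shift [   0.     0.  -199.4] rz -0.0
shift [ 216.3  143.8 -203.4] rz -6.7
shift [ 466.4  148.2 -203.4] rz -16.7
shift [ 647.8   29.  -203.4] rz -23.0
```

Call:
arm_command:
  motion: [-1, 0, 0, -20, 0, 0, 0, -1, 0, 0, -60, 0, 0, 0, -1, 0, 0, -110, 0, 0, 0, -1, 0, 0, -160, 0, 0, 0, -1, 0, 0, -200, 0, 0, 0, -1, 216, 144, -203, 0, 0, -7, -1, 216, 144, -203, 0, 0, -7, -1, 216, 144, -203, 0, 0, -7, -1, 216, 144, -203, 0, 0, -7, -1, 216, 144, -203, 0, 0, -7, -1, 216, 144, -203, 0, 0, -7, -1, 466, 148, -203, 0, 0, -17, -1, 466, 148, -203, 0, 0, -17, -1, 466, 148, -203, 0, 0, -17, -1, 466, 148, -203, 0, 0, -17, -1, 466, 148, -203, 0, 0, -17]

```text
t: 7.25
eef_pos: [529.5, 129.9, 249.5]
tcp_rot: [-3.141, -0.0, 1.923]
ft_force: [1.0, 0.0, -2.4]
opening: 0.105
```

Run:
```python
from h import *
p,d=env.read_camera('wrist'); save('w3',p); C=wcloud(d); np.save('w3c.npy',C)
m=(np.hypot(C[...,0]-601,C[...,1]-117)<105)
for lo,hi in [(15,36),(54,66)]:
    P=C[m&(C[...,2]>lo)&(C[...,2]<hi)]
    r=cv2.minAreaRect(P[:,:2].astype(np.float32)); print(lo,len(P),r,np.percentile(P[:,2],[5,50,95]))
plan([529.5,129.9,250],110.3,[([400.6,304.2,250],116.3)])
```

```text
15 6019 ((598.2546997070312, 114.91978454589844), (162.23867797851562, 122.36898040771484), 16.333162307739258) [26.01918772 27.70317724 29.04193227]
54 870 ((600.2373046875, 122.94241333007812), (75.82367706298828, 15.131999969482422), 20.819664001464844) [56.94894271 59.54150129 60.84246806]
shift [208.2 -60.4  -0. ] rz -6.0
```

View pics/w3.png

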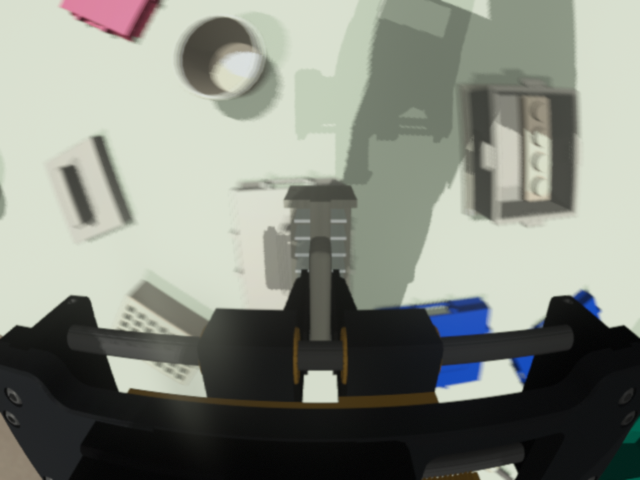

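The rack hangs straight in the jaws at about (320,230). The lid is partly hidden behind it, so I'll measure it again later. Moving over the tub.

Call:
arm_command:
  motion: [-1, 208, -60, 0, 0, 0, -6, -1, 208, -60, 0, 0, 0, -6, -1, 208, -60, 0, 0, 0, -6, -1, 208, -60, 0, 0, 0, -6, -1, 208, -60, 0, 0, 0, -6, -1, 208, -60, 0, 0, 0, -6, -1, 208, -60, 40, 0, 0, -6, -1, 208, -60, 80, 0, 0, -6, -1, 208, -60, 110, 0, 0, -6, -1, 208, -60, 110, 0, 0, -6, -1, 208, -60, 110, 0, 0, -6]

```text
t: 8.4
eef_pos: [402.6, 302.2, 140.1]
tcp_rot: [-3.141, 0.0, 2.027]
ft_force: [0.4, -0.3, -1.0]
opening: 0.103
```

Run:
```python
from h import *
s=env.state(); print(s['t'],s['eef_pos'],np.degrees(s['tcp_rot']))
p,d=env.read_camera('wrist'); save('w4',p); C=wcloud(d); np.save('w4c.npy',C)
```

```text
8.4 [402.63079936 302.23220765 140.09676647] [-1.79974784e+02  5.88950826e-03  1.16164328e+02]
```

View pics/w4.png

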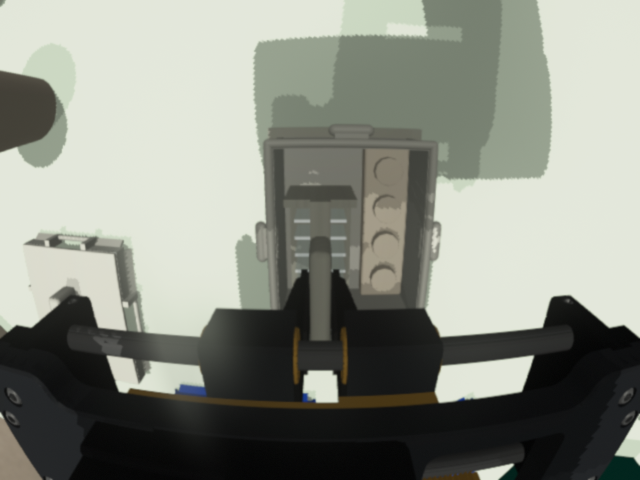

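Call:
arm_command:
  motion: [-1, 2.5, -1, 10, 0, 0, 0, -1, 2.5, -1, 30, 0, 0, 0, -1, 2.5, -1, 50, 0, 0, 0, -1, 2.5, -1, 65, 0, 0, 0, -1, 2.5, -1, 77, 0, 0, 0, -1, 2.5, -1, 84, 0, 0, 0, -1, 2.5, -1, 87, 0, 0, 0, -1, 2.5, -1, 89, 0, 0, 0, -1, 2.5, -1, 89, 0, 0, 0, -1, 2.5, -1, 89, 0, 0, 0]

```text
t: 9.45
eef_pos: [400.0, 304.8, 51.1]
tcp_rot: [3.141, -0.0, 2.028]
ft_force: [-0.3, -0.7, -2.9]
opening: 0.104
```

Call:
arm_command:
  motion: [-1, 0, 0, 0.5, 0, 0, 0, -1, 0, 0, 1, 0, 0, 0, -1, 0, 0, 1, 0, 0, 0]

```text
t: 9.75
eef_pos: [400.0, 304.9, 50.5]
tcp_rot: [3.14, -0.0, 2.028]
ft_force: [-2.5, -1.4, 9.3]
opening: 0.103
```

Call:
arm_command:
  motion: [-0.4, 0, 0, 0.5, 0, 0, 0, -0.4, 0, 0, 0.5, 0, 0, 0, -0.4, 0, 0, 0.5, 0, 0, 0, -0.4, 0, 0, 0.5, 0, 0, 0, -0.4, 0, 0, 0, 0, 0, 0, -0.4, 0, 0, -20, 0, 0, 0, -0.4, 0, 0, -60, 0, 0, 0, -0.4, 0, 0, -110, 0, 0, 0, -0.4, 0, 0, -160, 0, 0, 0, -0.4, 0, 0, -200, 0, 0, 0, -0.4, 0, 0, -200, 0, 0, 0, -0.4, 0, 0, -200, 0, 0, 0]

```text
t: 10.95
eef_pos: [399.7, 304.6, 250.0]
tcp_rot: [3.14, -0.0, 2.028]
ft_force: [0.1, 0.1, -0.4]
opening: 0.305
```

Run:
```python
from h import *
s=env.state(); print(s['t'],s['eef_pos'],np.degrees(s['tcp_rot']))
p,d=env.read_camera('wrist'); save('w5',p); C=wcloud(d); np.save('w5c.npy',C)
a=np.radians(26.3); R=np.array([[np.cos(a),np.sin(a)],[-np.sin(a),np.cos(a)]])
L=(C[...,:2]-[392.4,320.8])@R.T; m=(np.abs(L[...,0])<64)&(L[...,1]>-48)&(L[...,1]<12)
z=C[...,2]
q=m&(z>60)&(z<85); print('fin',q.sum(),cv2.minAreaRect(L[q].astype(np.float32)),np.percentile(z[q],[5,50,95]))
q=m&(z>40)&(z<52); print('body',cv2.minAreaRect(L[q].astype(np.float32)),np.percentile(z[q],[5,50,95]))
q=np.isfinite(z)&(np.hypot(C[...,0]-601,C[...,1]-117)<105)&(z>54)&(z<66); 
if q.sum()>50:print('lidhandle',q.sum(),cv2.minAreaRect(C[q][:,:2].astype(np.float32)))
```

```text
10.95 [399.69711151 304.56188123 249.97674397] [ 1.79920740e+02 -7.09696675e-03  1.16220078e+02]
fin 614 ((16.89079475402832, -21.596275329589844), (94.13627624511719, 31.188318252563477), 0.06359712779521942) [67.78903599 70.44285334 71.83652329]
body ((8.274177551269531, -18.05942153930664), (111.43675231933594, 59.33295440673828), 0.033332373946905136) [40.72889654 43.09614596 47.95759537]
lidhandle 604 ((599.4088134765625, 117.998046875), (74.61121368408203, 15.946864128112793), 22.862070083618164)
```

View pics/w5.png

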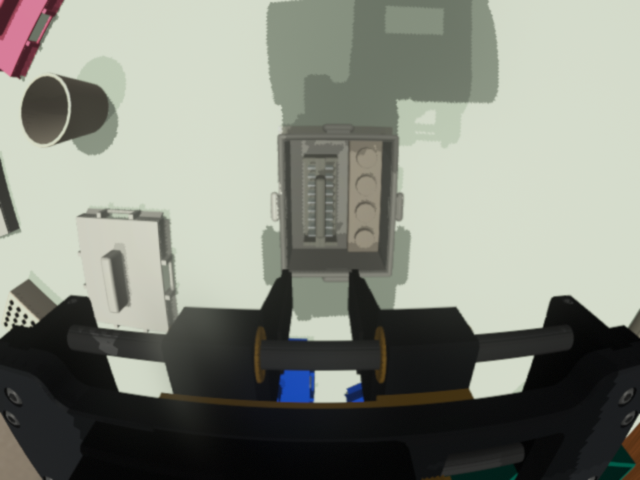

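The rack stands in the bay at (322,205) in the picture, fin top at about 71 mm, between the wall and the vial block. Next is the lid.

Run:
```python
from h import *
plan([399.7,304.6,250],116.2,[([600.5,117.5,190],112.8)])
```

```text
shift [-256.5   97.6   60. ] rz 3.4
```

Call:
arm_command:
  motion: [0, -256.5, 97.5, 60, 0, 0, 3.4, 0, -256.5, 97.5, 60, 0, 0, 3.4, 0, -256.5, 97.5, 60, 0, 0, 3.4, 0, -256.5, 97.5, 60, 0, 0, 3.4, 0, -256.5, 97.5, 60, 0, 0, 3.4, 0, -256.5, 97.5, 60, 0, 0, 3.4, 0, -256.5, 97.5, 60, 0, 0, 3.4, 0, -256.5, 97.5, 60, 0, 0, 3.4, 0, -256.5, 97.5, 60, 0, 0, 3.4]

```text
t: 11.9
eef_pos: [599.6, 118.4, 189.0]
tcp_rot: [-3.14, -0.001, 1.97]
ft_force: [0.7, -1.0, -0.3]
opening: 0.5
```

Run:
```python
from h import *
s=env.state(); print(s['t'],s['eef_pos'],np.degrees(s['tcp_rot']))
p,d=env.read_camera('wrist'); save('w6',p); C=wcloud(d); np.save('w6c.npy',C); z=C[...,2]
near=np.isfinite(z)&(np.hypot(C[...,0]-601,C[...,1]-117)<110)
for lo,hi in [(55,66),(20,34)]:
    q=near&(z>lo)&(z<hi); print(lo,q.sum(),cv2.minAreaRect(C[q][:,:2].astype(np.float32)),np.percentile(z[q],[5,50,95]))
```

```text
11.9 [599.62367016 118.36786927 188.95100257] [-1.79916542e+02 -4.04290097e-02  1.12859851e+02]
55 1591 ((601.4039916992188, 118.06159973144531), (76.69981384277344, 15.490499496459961), 22.447736740112305) [57.1027277  59.91384334 61.30611356]
20 18980 ((602.106689453125, 118.04358673095703), (167.11924743652344, 135.90399169921875), 22.834278106689453) [27.05111384 28.34398128 29.54569717]
```

View pics/w6.png

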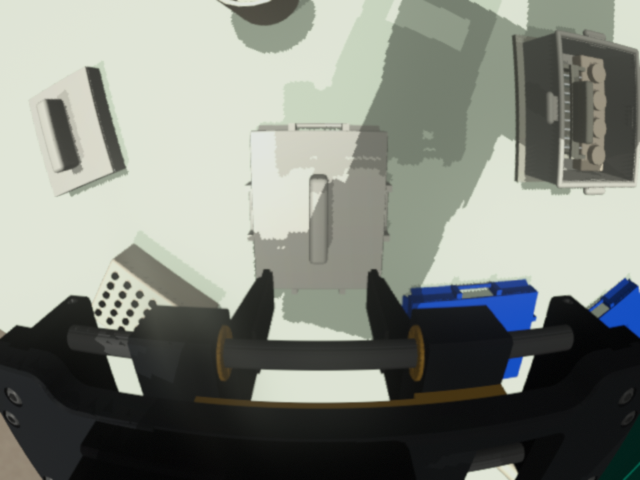

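The lid sits at about (318,205) in the picture, handle along the image column, clear of the tip box on the left. Grasping the handle.

Call:
arm_command:
  motion: [0, -1, 2, 45, 0, 0, 0, 0, -1, 2, 90, 0, 0, 0, 0, -1, 2, 125, 0, 0, 0, 0, -1, 2, 145, 0, 0, 0, 0, -1, 2, 155, 0, 0, 0, 0, -1, 2, 157.5, 0, 0, 0, 0, -1, 2, 157.5, 0, 0, 0, -1, -1, 2, 157.5, 0, 0, 0, -1, -1, 2, 157.5, 0, 0, 0, -1, -1, 2, 157.5, 0, 0, 0, -1, -1, 2, 157.5, 0, 0, 0, -1, -1, 2, 157.5, 0, 0, 0, -1, -1, 2, 157.5, 0, 0, 0, -1, -1, 2, 157.5, 0, 0, 0]

```text
t: 13.35
eef_pos: [602.9, 117.5, 32.4]
tcp_rot: [3.141, 0.0, 1.969]
ft_force: [-0.8, 0.5, 4.1]
opening: 0.158
```

Run:
```python
from h import *
s=env.state(); print(s['t'],s['eef_pos'],np.degrees(s['tcp_rot']))
plan([602.5,117.5,32.2],112.8,[([393.2,321.2,182],116.3)])
```

```text
13.35 [602.92751767 117.47098806  32.35123309] [1.79980745e+02 1.26048617e-04 1.12812132e+02]
shift [ 268.9 -114.  -149.8] rz -3.5
```

Call:
arm_command:
  motion: [-1, 0, 0, -10, 0, 0, 0, -1, 0, 0, -40, 0, 0, 0, -1, 0, 0, -80, 0, 0, 0, -1, 0, 0, -120, 0, 0, 0, -1, 0, 0, -150, 0, 0, 0, -1, 0, 0, -150, 0, 0, 0]

```text
t: 13.95
eef_pos: [604.2, 117.7, 186.8]
tcp_rot: [3.135, 0.002, 1.969]
ft_force: [-0.4, -0.4, -1.0]
opening: 0.166
```

Call:
arm_command:
  motion: [-1, 40, -17, 0, 0, 0, -0.5, -1, 80, -34, 0, 0, 0, -1, -1, 120, -51, 0, 0, 0, -1.5, -1, 160, -68, 0, 0, 0, -2, -1, 200, -85, 0, 0, 0, -2.5, -1, 235, -100, 0, 0, 0, -3, -1, 260, -110, 0, 0, 0, -3.5, -1, 269, -114, 0, 0, 0, -3.5, -1, 269, -114, 0, 0, 0, -3.5, -1, 269, -114, 0, 0, 0, -3.5, -1, 269, -114, 0, 0, 0, -3.5]

```text
t: 15.05
eef_pos: [394.2, 320.4, 181.9]
tcp_rot: [-3.141, 0.0, 2.029]
ft_force: [0.6, 0.3, -1.0]
opening: 0.166
```

Run:
```python
from h import *
s=env.state(); print(s['t'],s['eef_pos'],np.degrees(s['tcp_rot']))
p,d=env.read_camera('wrist'); save('w7',p); C=wcloud(d); np.save('w7c.npy',C); z=C[...,2]
p,d=env.read_camera('side'); save('s7',p)
m=np.hypot(C[...,0]-393,C[...,1]-321)<115
q=m&(z>165)&(z<190); print(q.sum(),cv2.minAreaRect(C[q][:,:2].astype(np.float32)),np.percentile(z[q],[5,50,95]))
Q=C[q]; A=np.c_[Q[:,:2]-[393,321],np.ones(len(Q))]; print('plane slopes',np.linalg.lstsq(A,Q[:,2],rcond=None)[0])
```

```text
15.05 [394.24045538 320.4433081  181.91947404] [-1.79990523e+02  6.51473209e-03  1.16246493e+02]
39110 ((389.8065490722656, 318.6566162109375), (159.1715545654297, 136.765625), 26.25319480895996) [176.30475059 177.48344982 178.55369579]
plane slopes [1.88408289e-03 8.36907914e-04 1.77527677e+02]
```

View pics/w7.png

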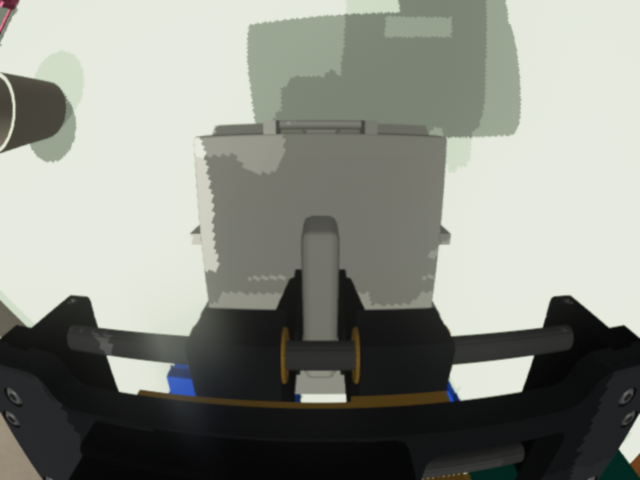

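View pics/s7.png

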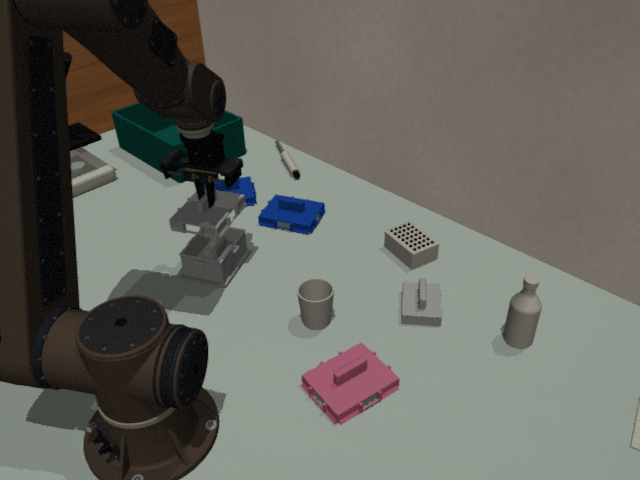

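The lid hangs level (slope about 0.1°) and is turned with the tub. Correcting by about 1 mm and lowering to just above the catches.

Call:
arm_command:
  motion: [-1, 1, -0.6, 20, 0, 0, 0, -1, 1, -0.6, 45, 0, 0, 0, -1, 1, -0.6, 60, 0, 0, 0, -1, 1, -0.6, 68, 0, 0, 0, -1, 1, -0.6, 72, 0, 0, 0, -1, 1, -0.6, 72, 0, 0, 0, -1, 1, -0.6, 72, 0, 0, 0]

```text
t: 15.85
eef_pos: [392.8, 321.9, 110.7]
tcp_rot: [3.141, -0.0, 2.03]
ft_force: [-0.2, 0.6, -1.3]
opening: 0.169
```

Run:
```python
from h import *
s=env.state(); print(s['t'],s['eef_pos'],np.degrees(s['tcp_rot']))
p,d=env.read_camera('wrist'); save('w8',p); C=wcloud(d); np.save('w8c.npy',C); z=C[...,2]
m=np.hypot(C[...,0]-393,C[...,1]-321)<115
q=m&(z>95)&(z<115); r=cv2.minAreaRect(C[q][:,:2].astype(np.float32)); print(q.sum(),r,np.percentile(z[q],[5,50,95]))
a=np.radians(26.3); R=np.array([[np.cos(a),np.sin(a)],[-np.sin(a),np.cos(a)]])
print('in tub frame',R@(np.array(r[0])-[392.4,320.8]), R@(s['eef_pos'][:2]-[392.4,320.8]))
cv2.imwrite('pics/w8c.png',cv2.cvtColor(cv2.resize(p[60:330,150:490],None,fx=2,fy=2),4))
```

```text
15.85 [392.8144389  321.93856727 110.72084895] [ 1.79940928e+02 -8.82097945e-03  1.16312104e+02]
38946 ((388.5635681152344, 320.2475280761719), (159.5497283935547, 137.12075805664062), 26.332204818725586) [105.09636884 106.25756335 107.30969424]
in tub frame [-3.68409352  1.20452886] [0.87600521 0.83708417]
```

View pics/w8c.png

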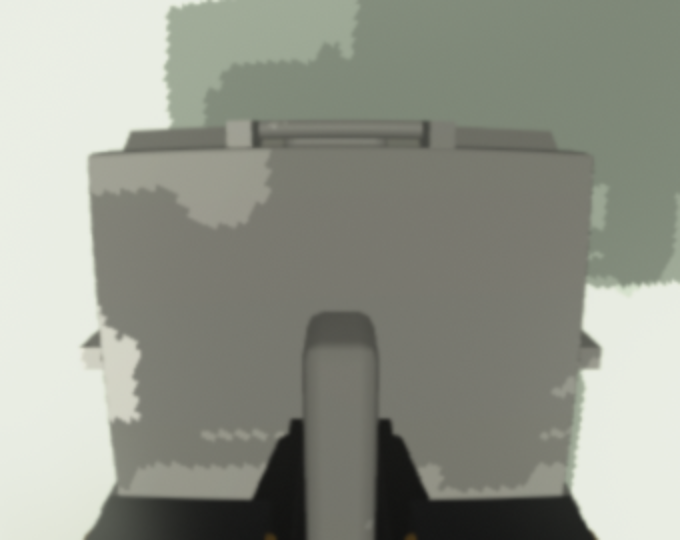

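Call:
arm_command:
  motion: [-1, -0.8, 0, 2, 0, 0, 0, -1, -0.8, 0, 5, 0, 0, 0, -1, -0.8, 0, 8, 0, 0, 0, -1, -0.8, 0, 11, 0, 0, 0, -1, -0.8, 0, 13.5, 0, 0, 0, -1, -0.8, 0, 13.5, 0, 0, 0]

```text
t: 16.5
eef_pos: [392.6, 321.0, 96.2]
tcp_rot: [-3.141, 0.0, 2.03]
ft_force: [0.1, 0.4, -1.7]
opening: 0.165
```

Call:
arm_command:
  motion: [-1, 0, 0, 1, 0, 0, 0, -1, 0, 0, 2, 0, 0, 0, -1, 0, 0, 3, 0, 0, 0, -1, 0, 0, 4, 0, 0, 0, -1, 0, 0, 5, 0, 0, 0, -1, 0, 0, 5, 0, 0, 0]

```text
t: 17.1
eef_pos: [393.9, 321.7, 92.9]
tcp_rot: [3.138, -0.0, 2.03]
ft_force: [0.7, -0.9, 11.9]
opening: 0.164
```

Call:
arm_command:
  motion: [-1, 0, 0, 1, 0, 0, 0, -1, 0, 0, 2, 0, 0, 0, -1, 0, 0, 3, 0, 0, 0, -1, 0, 0, 4, 0, 0, 0, -1, 0, 0, 5, 0, 0, 0, -1, 0, 0, 5, 0, 0, 0]

```text
t: 17.7
eef_pos: [392.8, 321.1, 86.3]
tcp_rot: [-3.141, -0.0, 2.03]
ft_force: [1.8, 0.3, -3.9]
opening: 0.164
```

Call:
arm_command:
  motion: [-1, 0, 0, 1, 0, 0, 0, -1, 0, 0, 2, 0, 0, 0, -1, 0, 0, 3, 0, 0, 0, -1, 0, 0, 3.5, 0, 0, 0, -1, 0, 0, 3.5, 0, 0, 0]

```text
t: 18.2
eef_pos: [392.8, 321.0, 83.4]
tcp_rot: [3.141, -0.0, 2.03]
ft_force: [1.8, -1.8, 2.9]
opening: 0.17
```

Past the catches (12 N, then the force dropped), and the TCP is at the expected home height. A small extra press, then release and check.

Call:
arm_command:
  motion: [-1, 0, 0, 1, 0, 0, 0, -1, 0, 0, 2, 0, 0, 0, -1, 0, 0, 2, 0, 0, 0]

```text
t: 18.5
eef_pos: [392.8, 321.0, 83.3]
tcp_rot: [3.14, -0.0, 2.03]
ft_force: [-5.7, -6.6, 31.8]
opening: 0.163
```

Call:
arm_command:
  motion: [-1, 0, 0, -1.5, 0, 0, 0, -0.3, 0, 0, -1.5, 0, 0, 0, -0.3, 0, 0, -1.5, 0, 0, 0, -0.3, 0, 0, -1.5, 0, 0, 0, -0.3, 0, 0, -1.5, 0, 0, 0, -0.3, 0, 0, -20, 0, 0, 0, -0.3, 0, 0, -60, 0, 0, 0, -0.3, 0, 0, -100, 0, 0, 0, -0.3, 0, 0, -130, 0, 0, 0, -0.3, 0, 0, -130, 0, 0, 0, -0.3, 0, 0, -130, 0, 0, 0]

```text
t: 19.6
eef_pos: [392.7, 321.1, 211.2]
tcp_rot: [3.141, -0.0, 2.03]
ft_force: [-0.1, -0.3, 0.1]
opening: 0.349
```

Run:
```python
from h import *
s=env.state(); print(s['t'],s['eef_pos'],np.degrees(s['tcp_rot']),s['ft_force'])
p,d=env.read_camera('wrist'); save('w9',p); C=wcloud(d); np.save('w9c.npy',C); z=C[...,2]
a=np.radians(26.3); R=np.array([[np.cos(a),np.sin(a)],[-np.sin(a),np.cos(a)]]); L=(C[...,:2]-[392.4,320.8])@R.T
m=(np.abs(L[...,0])<95)&(np.abs(L[...,1])<80)
q=m&(z>60)&(z<90); r=cv2.minAreaRect(L[q].astype(np.float32)); print(q.sum(),r)
q=m&(z>105)&(z<116); print('handle',cv2.minAreaRect(L[q].astype(np.float32)),np.percentile(z[q],[50,95]))
q=(np.abs(L[...,0])<72)&(np.abs(L[...,1])<57)&(z>70)&(z<88)
A=np.c_[L[q],np.ones(q.sum())]; print('plane',np.linalg.lstsq(A,z[q],rcond=None)[0])
p,d=env.read_camera('side'); save('s9',p)
cv2.imwrite('pics/s9c.png',cv2.cvtColor(cv2.resize(p[160:330,140:320],None,fx=3,fy=3),4))
```

```text
19.6 [392.67583995 321.08324833 211.18858486] [ 1.79957300e+02 -1.01644195e-02  1.16320875e+02] [-0.08795731 -0.33413012  0.08377711]
22204 ((-1.2991943359375, 0.4879302978515625), (135.9279022216797, 166.1163787841797), 89.70101165771484)
handle ((-2.0295753479003906, 0.7557778358459473), (15.98081111907959, 75.96431732177734), 89.61888122558594) [109.66817165 111.02713985]
plane [-2.35742250e-03 -4.89698269e-06  7.81819510e+01]
```

View pics/w9.png

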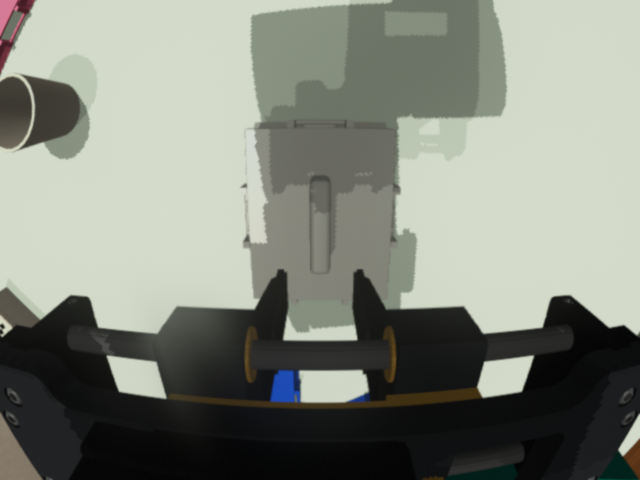

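View pics/s9c.png

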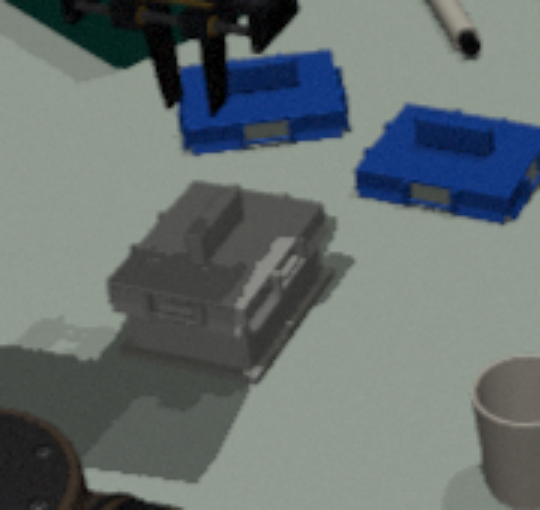

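The lid's top face is at 78.2 mm (79 expected when fully home), tilt is about 0.002 rad, and it is centred within about 2 mm. The gripper is clear, so I'm handing in.

```bash
python3 -c "
from h import *
print(env.job_done()); print(env.state()['t'])"
```

```text
the job is handed in; nothing more can be done
None
the job is handed in; nothing more can be done
```

The slide rack is standing in the tub's free bay and the tub's own lid is pressed fully home. I handed the job in at about 20 s of the 72 s; no verdict was reported.

- **Rack:** I picked it up by its fin and set it on the tub floor. The wrist camera showed it upright between the wall and the vial block. Its fin top was at about 71 mm (72 expected). The automatic rack fit also picked up part of the rim, so I relied on the picture and the fin height.
- **Lid:** I gripped the handle and pressed at the centre. The force reached about 12 N at the catches, dropped as it passed them, then rose to about 32 N when it hit the stop. After letting go:

| Lid check | Measured | Required |
|---|---|---|
| Top-face height | 78.2 mm (79 mm nominal) | within 2.5 mm |
| Tilt | about 0.002 rad | under 0.025 rad |
| Off-centre | 1–2 mm | within 5 mm |
| Turn relative to the tub | under 0.01 rad | under 0.06 rad |

- **Everything else:** I never touched the bottle, beaker, tip box or small lid, though I did not measure them again at the end. The gripper was well clear and read no force when I handed in.

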